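# Hold a round bar centred in a clamped plate for tacking

## Robot

A 7-joint arm with a two-finger parallel gripper is mounted at the origin on the work surface. World frame = base frame: x ahead of the robot, y to its left, z up, the work surface at z = 0. Lengths are in m, angles in rad, forces in N, time in s.
With the tool pointing down it reaches from about 0.35 to 0.9 m from the base axis. Payload 7.2 kg.
Tool frame: the origin (TCP) lies at the very end of the fingers, on their centre line; the grasp point (between the pads) lies 19 mm behind it; z points along the fingers, y is the line along which they close (so a half turn about z gives the same grasp; the last joint's range is limited). The gripper opens to 85 mm and grips with 20 to 120 N. Pads are 22 mm wide; open, the fingers measure 114 mm over their backs; the gripper's body (76 mm by 85 mm) begins 54 mm behind the grasp point. The pads swing forward as they close: fully open they stand 13 mm farther back than shut.
Start: joints at [-1.373, 0.411, -0.013, 1.596, 0.006, 1.134, -0.082], TCP at [0.164, 0.603, 0.231] pointing down, gripper open.
Joint ranges: [-2.95, 2.95], [-0.29, 1.99], [-1.47, 1.44], [0.14, 2.54], [-1.03, 4.17], [0.13, 1.85], [-2.86, 2.86]. Speed limits (rad/s): [2.39, 2.39, 3.01, 3.01, 3.14, 3.14, 3.14].

## Interface

Orientations are given as a unit quaternion [x, y, z, w].
In Python, from workcell import monitor, cams, job gives the robot as it stands. The module is installed in compiled form; this text tells all that it offers.
- The arm moves only by the tool step_arm, never from a script. Its argument "moves" is text: rows parted by semicolons, each of 6 numbers parted by spaces: the shift along the tool's x, y, z in cm, then the turn, a rotation vector about the tool's x, y, z in degrees. A call has 1 to 8 rows; each row shifts and turns the commanded pose from where the row before left it, along the tool's axes as they then stand; what a row does not reach is not made up. A row lasts 1/10 s, in which the tool goes at most 50 mm and 8.59 degrees, less where a joint would pass 70% of its speed; a pose out of reach is approached as far as the arm can. A call with a gripper value outside its range is refused whole. "fingers" is the opening, from 0 (shut) to 1 (fully open), set as the call begins (left out, the last holds). The fingers move at their own pace and stop on an object; "squeeze" is the grip in N (left out, the last holds). Time passes only in rows, so rows that do not move let the fingers close. It gives the time, the measured TCP pose, the force, the opening and the grip force at its end, in the units of the state.
- monitor.observe(): the state, without advancing time (a new reading comes with each control period).
- cams.grab_frame(name): name is "scene" or "top" or "wrist"; returns a dict with "img" (480x640x3 uint8, blue, green, red), "intrinsics" (3x3 intrinsics, pixels), "k1" (the pictures are not rectified: a ray, as slopes to the right and down, at radius r is drawn at 1 + k1 r^2 times it, then the intrinsics apply), "R" (3x3) and "t" (3): a world point X has camera coordinates R X + t. Camera axes: x right, y down, z forward; pixel columns grow to the right and rows downward; lengths in m; the calibration is good to about 2 mm. A picture is of the moment at which its call begins. There is no depth.
- job.finish_job(): hands the job in; it is judged then, once.
The state is a dict: "time_s": time; "joint_pos": joint angles; "joint_vel": joint speeds; "joint_efforts": joint torques, N m; "tool_pos": TCP position; "tool_rot": TCP orientation; "wrist_force": force on the tool from outside, world axes, zero at the start; "torque": the same for the moment, N m; "grip_width": opening from 0.0 (shut) to 1.0 (fully open); "gripper_force": force on a finger pad.
Only numpy, scipy, OpenCV 4.12 (cv2) and the standard library are available. Lean on these libraries where they do the work, as an engineer would, in place of code of your own. Each camera call takes 0.05 s, during which the arm holds its last target. There are 200 camera calls.

## Task

First swing the cam lever of the fit-up fixture fully round, so that the drilled plate is clamped against its fence. Then take the long round bar from the rack and lower it upright through the plate's hole without touching the plate, until its foot is about midway between the plate's underside and the fixture's base. Finish holding it there in the gripper, still and centred in the hole and touching nothing else, ready to be tacked; leave everything else on the bench where it is.

Things in the scene. Friction and masses are not known exactly. Their poses are not given: they have to be found in the camera images.
- fixture: Fit-up fixture, bare steel, fixed. Base slab 170 (x) by 230 (y) by 10 mm; on it an open frame holds the plate between side guides (tops 73 mm above the bench), fence across the +y end (top 80 mm), cam lever at the -y end. Origin on the bench under the hole's centre as it is once clamped; z up, y from lever to fence. The lever's upright pivot axis is at x = 0, y = -79 mm.
- cam_lever (a joint): Cam lever, turning about an upright axis (rad): 0 = free, arm along the fixture's -y; grows anticlockwise seen from above; at 1.57 the arm points along the fixture's +x and the cam clamps the plate; stop at 1.6. Starts at 0 to 0.3. Stays where it is left (about 2 N of friction at the knob, a little more while the cam pushes the plate).
- knob_top (a point): Centre of the top of the cam lever's grip: an upright black cylinder 18 mm in diameter and 40 mm tall, its top 124 mm above the bench, standing 75 mm from the pivot axis on a flat arm whose top is 84 mm above the bench.
- plate: Loose steel plate 100 by 100 by 12 mm, 0.85 kg, flat in the fixture, underside 65 mm and top 77 mm above the bench, with a through hole of 30 mm diameter in its centre. It slides only along the fixture's y, and starts 3 to 5.5 mm short of the fence. Origin at the centre of its underside, z up.
- bore (a point): Centre of the hole's mouth, on the plate's top face (77 mm above the bench); z along the hole, up. Below the plate is 55 mm of free height down to the fixture's base (top 10 mm above the bench).
- rack: Bar rack, fixed: flat steel bar 240 (x) by 60 (y) by 8 mm with three upright square-tube sockets (inside 19 by 19 mm, tops 53 mm above the bench) in a row along its x axis at -70, 0 and +70 mm. The bars stand on the flat bar in the sockets; which bar is in which changes. Origin at the centre of its underside.
- long_bar: The long round steel bar, 16 mm in diameter, 200 mm long, about 0.31 kg, standing upright in one socket of the rack (top 208 mm above the bench, the tallest of the three). Origin at the centre of its foot (lower end); z along the bar, up.
- short_bar: Another round bar, 16 mm in diameter but only 130 mm long, standing in the rack; not wanted. Origin at the centre of its foot.
- square_bar: Square bar, 16 by 16 by 130 mm, standing in the rack; not wanted. Origin at the centre of its foot.
- hammer: Hammer lying on the bench; leave alone.
- spare_ring: White ring, 84 mm across, 10 mm high, lying on the bench; leave alone. Origin at the centre of its underside.
- wrench: Open-ended wrench lying on the bench; leave alone.
- paste_jar: Grey jar, 64 mm across, 75 mm high, standing on the bench; leave alone. Origin at the centre of its underside.
- angle_offcut: Offcut of steel angle, 90 by 50 mm, 50 mm high, lying on the bench; leave alone.

How it is judged:
On the way, in this order (a step that is already met when the one before it is completed fails the run):
1. the cam lever is swung fully round and the plate is clamped against the fence (value of joint cam_lever above 1.4 rad and y of bore in the frame of fixture above -0.0015 m), for 0.2 s.
2. the long bar is lifted clear of the rack, its foot above the sockets (height (world z) of long_bar above 0.06 m and contact force between long_bar and the fingers above 1 N), for 0.1 s.
At the end, for the whole second after the job is handed in: Lever past 1.4 rad, plate within 1.5 mm of its clamped place; the long bar held still in the fingers, within 4 degrees of upright, its foot within 4 mm of the hole axis and 24.5 to 54.5 mm below the plate's top face, touching neither plate nor fixture (all of step 1 and horizontal distance between long_bar and bore below 0.004 m and angle between long_bar's own z axis and vertical below 0.07 rad and z of long_bar in the frame of bore between -0.0545 and -0.0245 m and linear speed of long_bar below 0.02 m/s and contact force between long_bar and the fingers above 2 N and contact force between long_bar and plate below 0.2 N and contact force between long_bar and fixture below 0.2 N); the arm keeps its last pose, push and grip.
It fails at once if the long bar touches the plate (over 0.5 N) (contact force between long_bar and plate above 0.5 N).
It fails at once if another thing on the bench is moved more than 25 mm (distance of any of short_bar, square_bar, hammer, spare_ring, wrench, paste_jar, angle_offcut from where it was at the start of the episode above 0.025 m).
It also fails if it takes over 58 s, if anything falls off the work surface, if the arm or the gripper's body presses on something with over 40 N, if the wrist force passes 120 N, or if a joint passes its speed limit or range.

## Working session

There is one attempt and no reset: what is moved stays moved. The work goes in short steps, Python scripts to look and compute and a tool call to move; the robot and the scene stay as the last step left them, time stands still between calls to the robot, and variables do not carry over. Pictures are saved under pics/ and viewed, at most 10 in all, crops included, and the job is handed in when it is done.

Besides the shell and the picture viewer there is one more tool, called after ">>>" as name(argument=value, ...) on one line, values as JSON. step_arm: Moves the arm, as the interface text tells. Its arguments: {"type":"object","properties":{"moves":{"type":"string"},"fingers":{"type":"number"},"squeeze":{"type":"number"}},"required":["moves"]}

```bash
mkdir -p pics; cat > h.py <<'E'
import numpy as np, cv2, pickle
from workcell import monitor, cams, job
def grab(n,f):
    d=cams.grab_frame(n); cv2.imwrite('pics/'+f+'.png',d['img']); pickle.dump(d,open('pics/'+f+'.pkl','wb')); return d
def load(f): return pickle.load(open('pics/'+f+'.pkl','rb'))
def ray(d,u,v):
    K=np.array(d['intrinsics']);x=(u-K[0,2])/K[0,0];y=(v-K[1,2])/K[1,1];s=np.hypot(x,y);r=s
    for _ in range(30): r=s/(1+d['k1']*r*r)
    k=r/s if s>0 else 1
    R=np.array(d['R']);return -R.T@np.array(d['t']),R.T@np.array([x*k,y*k,1])
def atz(d,u,v,z):
    c,w=ray(d,u,v);return c+w*(z-c[2])/w[2]
def proj(d,X):
    K=np.array(d['intrinsics']);p=np.array(d['R'])@np.array(X)+np.array(d['t']);x,y=p[:2]/p[2];k=1+d['k1']*(x*x+y*y)
    return np.array([K[0,0]*x*k+K[0,2],K[1,1]*y*k+K[1,2]])
def crop(f,u0,v0,w,h,s,o):
    im=cv2.imread('pics/'+f+'.png')[v0:v0+h,u0:u0+w];cv2.imwrite('pics/'+o+'.png',cv2.resize(im,None,fx=s,fy=s,interpolation=cv2.INTER_CUBIC))
E
python3 - <<'E'
from h import *
np.set_printoptions(precision=4,suppress=True)
print(monitor.observe())
for n in('scene','top','wrist'):
    d=grab(n,n+'0');print(n,d['intrinsics'],d['k1'],-np.array(d['R']).T@d['t'],np.array(d['R']))
a=[cv2.imread(f'pics/{n}0.png') for n in('top','scene')]
E
```

```text
{'time_s': 0.0, 'joint_pos': array([-1.3732,  0.4119, -0.0128,  1.5971,  0.0056,  1.1343, -0.0822]), 'joint_vel': array([ 0.0007,  0.0006,  0.0007,  0.0003,  0.0011,  0.0009, -0.001 ]), 'joint_efforts': array([  0.0004, -60.0619,   0.6829, -29.9407,   0.0139,   0.0109,
        -0.    ]), 'tool_pos': array([0.1641, 0.6025, 0.2304]), 'tool_rot': array([ 0.1325,  0.9912, -0.0008, -0.0001]), 'wrist_force': array([ 0.2866,  0.3235, -0.7017]), 'torque': array([ 0.0176, -0.0199, -0.0236]), 'gripper_force': 0.0, 'grip_width': 0.9978074700082301}
scene [[463.0592   0.     318.0147]
 [  0.     463.0592 244.6449]
 [  0.       0.       1.    ]] -0.052077263612247696 [1.1458 0.1414 0.7104] [[-0.2046  0.9788  0.0003]
 [ 0.716   0.1499 -0.6819]
 [-0.6675 -0.1393 -0.7315]]
top [[449.1367   0.     318.3458]
 [  0.     449.1367 243.6619]
 [  0.       0.       1.    ]] 0.01102165139089726 [ 0.4028 -0.0019  1.1386] [[ 0.0124 -0.9997 -0.0232]
 [-0.9853 -0.0083 -0.1705]
 [ 0.1703  0.0249 -0.9851]]
wrist [[347.2218   0.     320.0663]
 [  0.     347.2218 237.8288]
 [  0.       0.       1.    ]] 0.01770800864390082 [0.0974 0.6204 0.3717] [[ 0.262   0.9651 -0.0016]
 [ 0.9278 -0.2514  0.2757]
 [ 0.2657 -0.0737 -0.9612]]
```

View pics/top0.png

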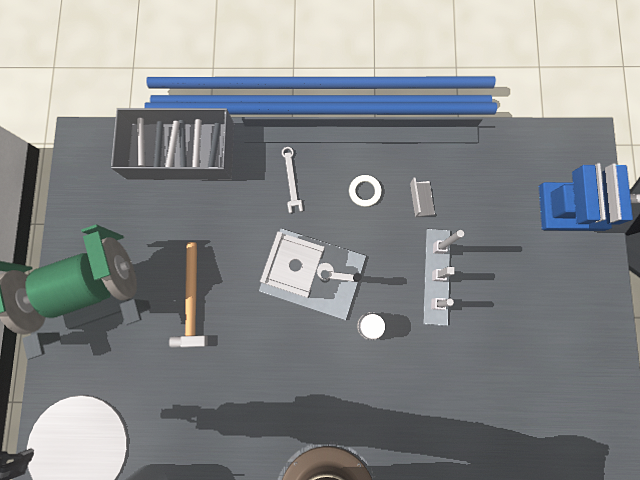

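View pics/scene0.png

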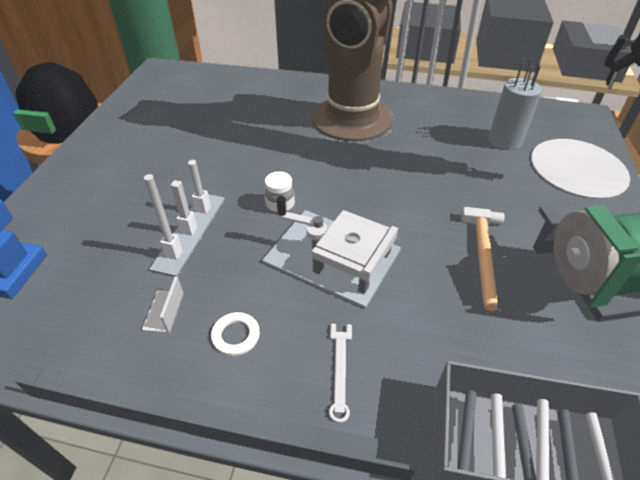

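The top view shows the plate hole near (295,266), lever hub (325,271), knob (355,277) and the long bar in the socket near (441,246), top (460,233). The scene view shows the same long bar at (153,180). I'll enlarge the fixture and rack.

```bash
python3 - <<'E'
from h import *
crop('top0',250,220,130,105,6,'c1'); crop('top0',410,220,70,115,5,'c2'); crop('scene0',130,150,100,130,4.5,'c3')
a=cv2.imread('pics/c2.png');b=cv2.imread('pics/c3.png');H=max(a.shape[0],b.shape[0])
c=np.zeros((H,800,3),np.uint8);c[:a.shape[0],:350]=a;c[:b.shape[0],350:]=b;cv2.imwrite('pics/c23.png',c)
E
```

```text
(no output)
```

View pics/c1.png

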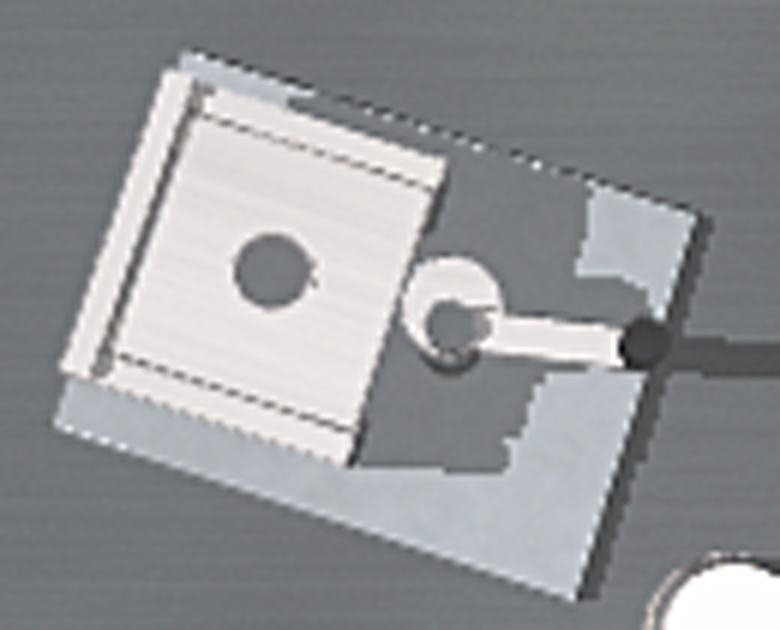

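View pics/c23.png

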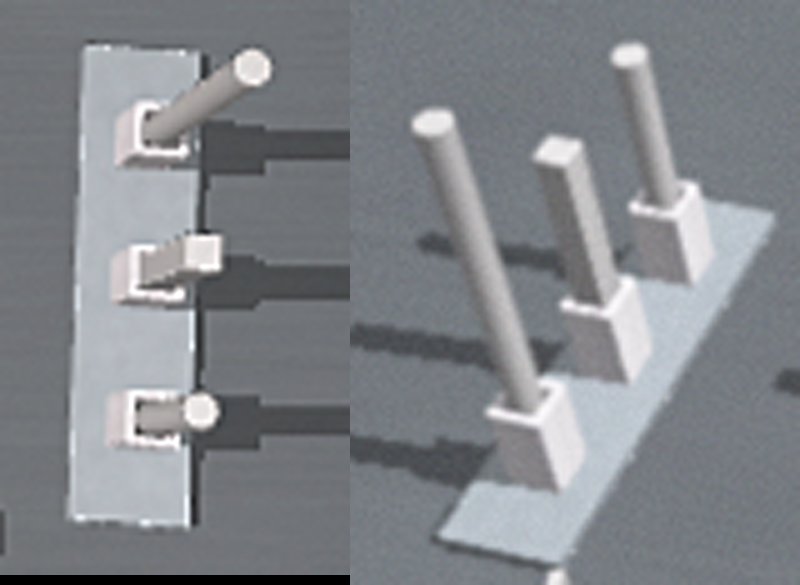

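The crops show base corners at c1 (185,50), (705,212), (580,600) and (58,428), the hole centre at (272,270), and the knob top at (646,342). In the c23 picture the long bar's top is at (252,68) in the top view and (434,124) in the scene view.

```bash
python3 - <<'E'
from h import *
np.set_printoptions(precision=4,suppress=True)
t=load('top0');s=load('scene0')
g=lambda u,v:(250+(u+.5)/6-.5,220+(v+.5)/6-.5)
C=np.array([atz(t,*g(*p),.01) for p in[(185,50),(705,212),(580,600),(58,428)]]);print(C)
print('sides',[np.linalg.norm(C[i]-C[(i+1)%4]) for i in range(4)],'base ctr',C.mean(0))
ey=(C[0]+C[3]-C[1]-C[2]);ey/=np.linalg.norm(ey);e2=(C[0]+C[1]-C[2]-C[3]);e2/=np.linalg.norm(e2);print('ey',ey,'e perp',e2)
h=atz(t,*g(272,270),.077);k=atz(t,*g(646,342),.124);print('hole',h,'knob',k,k-h, (k-h)@ey)
lt=lambda u,v:(410+(u+.5)/5-.5,220+(v+.5)/5-.5)
ls=lambda u,v:(130+(u-350+.5)/4.5-.5,150+(v+.5)/4.5-.5)
for n,a,b,z in(('long',(252,68),(434,124),.208),('sq',(204,254),(560,152),.138),('short',(201,411),(630,56),.138)):
  print(n,atz(t,*lt(*a),z),atz(s,*ls(*b),z))
print('hole scene',atz(s,352.5,238,.077))
R=np.array([atz(t,*lt(*p),.008) for p in[(84,46),(200,50),(190,524),(69,519)]]);print(R,R.mean(0),[np.linalg.norm(R[i]-R[(i+1)%4]) for i in range(4)])
crop('scene0',260,180,150,120,5,'c4')
E
```

```text
[[ 0.6381  0.1248  0.01  ]
 [ 0.57   -0.0971  0.01  ]
 [ 0.4079 -0.0447  0.01  ]
 [ 0.4762  0.1737  0.01  ]]
sides [np.float64(0.2321351221960892), np.float64(0.1703967025519064), np.float64(0.22884228615200938), np.float64(0.1692058595079827)] base ctr [0.523  0.0391 0.01  ]
ey [0.296  0.9552 0.    ] e perp [ 0.9544 -0.2985  0.    ]
hole [0.5352 0.0802 0.077 ] knob [ 0.5034 -0.0651  0.124 ] [-0.0318 -0.1453  0.047 ] -0.1481770507161709
long [ 0.5884 -0.2747  0.208 ] [ 0.5911 -0.2748  0.208 ]
sq [ 0.518  -0.2707  0.138 ] [ 0.5207 -0.27    0.138 ]
short [ 0.4487 -0.2667  0.138 ] [ 0.4507 -0.2667  0.138 ]
hole scene [0.5375 0.0813 0.077 ]
[[ 0.6391 -0.2488  0.008 ]
 [ 0.6374 -0.3075  0.008 ]
 [ 0.3994 -0.2937  0.008 ]
 [ 0.401  -0.2346  0.008 ]] [ 0.5192 -0.2711  0.008 ] [np.float64(0.058704053287179175), np.float64(0.23839736752620483), np.float64(0.059081916331013846), np.float64(0.23844468407496525)]
```

View pics/c4.png

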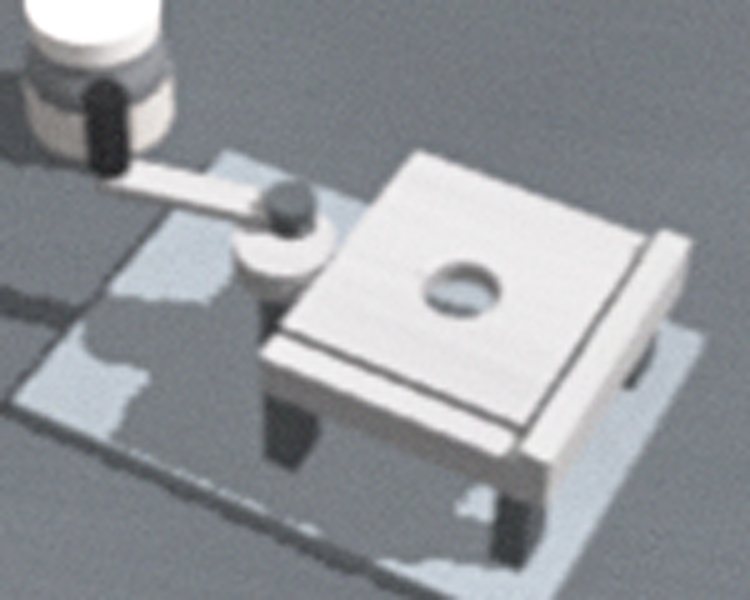

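Everything agrees with the given sizes: lever about 0.16 rad, pivot near (0.514, 0.009), knob radius 75 mm. I'll travel over the knob first.

>>> step_arm(moves="-3.15 -3.47 0 0 0 0;-3.15 -3.47 0 0 0 0;-3.15 -3.47 0 0 0 0;-3.15 -3.47 0 0 0 0;-3.15 -3.47 0 0 0 0;-3.15 -3.47 0 0 0 0;-3.15 -3.47 0 0 0 0;-3.15 -3.47 0 0 0 0", fingers=1, squeeze=20)

```text
time_s: 0.95
tool_pos: [0.3349, 0.2671, 0.2313]
tool_rot: [0.132, 0.991, 0.0, 0.0]
wrist_force: [2.2, 0.9, 1.1]
grip_width: 1.008
gripper_force: 0.0
```

>>> step_arm(moves="-3.15 -3.47 0 0 0 0;-3.15 -3.47 0 0 0 0;-3.15 -3.47 0 0 0 0;-3.15 -3.47 0 0 0 0;-3.15 -3.47 0 0 0 0;-3.15 -3.47 0 0 0 0;-3.15 -3.47 0 0 0 0;-3.15 -3.47 0 0 0 0")

```text
time_s: 1.75
tool_pos: [0.5051, -0.0667, 0.2314]
tool_rot: [0.132, 0.991, 0.0, 0.0]
wrist_force: [0.5, 0.2, -0.2]
grip_width: 0.997
gripper_force: 0.0
```

>>> step_arm(moves="0 0 0 0 0 8.3;0 0 0 0 0 8.3;0 0 0 0 0 8.3;0 0 0 0 0 8.3;0 0 0 0 0 8.3;0 0 0 0 0 8.3;0 0 0 0 0 8.3;0 0 0 0 0 8.3")

```text
time_s: 2.55
tool_pos: [0.5045, -0.065, 0.2312]
tool_rot: [0.656, 0.755, -0.0, -0.0]
wrist_force: [0.1, 0.4, -0.0]
grip_width: 0.999
gripper_force: 0.0
```

>>> step_arm(moves="0 0 0 0 0 8.3;0 0 0 0 0 8.3;0 0 0 0 0 0;0 0 0 0 0 0")

```text
time_s: 2.95
tool_pos: [0.5046, -0.0649, 0.2312]
tool_rot: [0.755, 0.656, -0.0, -0.0]
wrist_force: [0.4, 0.5, -0.2]
grip_width: 1.002
gripper_force: 0.0
```

>>> step_arm(moves="0 0 4.5 0 0 0;0 0 4.5 0 0 0;0 0 3.2 0 0 0;0 0 1.4 0 0 0;0 0 0 0 0 0")

```text
time_s: 3.45
tool_pos: [0.5036, -0.0652, 0.094]
tool_rot: [0.755, 0.655, -0.001, -0.001]
wrist_force: [-0.4, -0.3, 0.4]
grip_width: 1.0
gripper_force: 0.0
```

>>> step_arm(moves="0 0 0 0 0 0;0 0 0 0 0 0;0 0 0 0 0 0;0 0 0 0 0 0;0 0 0 0 0 0;0 0 0 0 0 0;0 0 0 0 0 0;0 0 0 0 0 0", fingers=0, squeeze=20)

```text
time_s: 4.25
tool_pos: [0.5051, -0.0649, 0.0959]
tool_rot: [0.756, 0.655, 0.001, 0.0]
wrist_force: [-2.3, 1.3, 6.7]
grip_width: 0.198
gripper_force: 21.8
```

>>> step_arm(moves="0.02 0.52 0 0 0 -4;0.02 0.52 0 0 0 -4;0.02 0.52 0 0 0 -4;0.02 0.52 0 0 0 -4;0.02 0.52 0 0 0 -4;0.02 0.52 0 0 0 -4;0.02 0.52 0 0 0 -4;0.02 0.52 0 0 0 -4")

```text
time_s: 5.05
tool_pos: [0.5455, -0.0583, 0.0959]
tool_rot: [0.545, 0.838, 0.001, -0.001]
wrist_force: [-3.8, 3.3, 8.9]
grip_width: 0.205
gripper_force: 22.0
```

>>> step_arm(moves="0.02 0.52 0 0 0 -4;0.02 0.52 0 0 0 -4;0.02 0.52 0 0 0 -4;0.02 0.52 0 0 0 -4;0.02 0.52 0 0 0 -4;0.02 0.52 0 0 0 -4;0.02 0.52 0 0 0 -4;0 0 0 0 0 0")

```text
time_s: 5.85
tool_pos: [0.5738, -0.0351, 0.0959]
tool_rot: [0.326, 0.945, 0.001, -0.001]
wrist_force: [-3.5, 4.9, 7.7]
grip_width: 0.201
gripper_force: 21.9
```

>>> step_arm(moves="0.02 0.52 0 0 0 -4;0.02 0.52 0 0 0 -4;0.02 0.52 0 0 0 -4;0.02 0.52 0 0 0 -4;0.02 0.52 0 0 0 -4;0 0 0 0 0 0;0 0 0 0 0 0")

```text
time_s: 6.55
tool_pos: [0.5851, -0.0138, 0.0959]
tool_rot: [0.158, 0.987, 0.0, -0.001]
wrist_force: [-5.3, 1.5, 9.7]
grip_width: 0.202
gripper_force: 22.0
```

```bash
python3 - <<'E'
from h import *
np.set_printoptions(precision=4,suppress=True)
grab('top','top1');grab('scene','scene1')
crop('top1',250,220,130,105,6,'c5')
print(monitor.observe()['tool_pos'])
E
```

```text
[ 0.5851 -0.0138  0.0959]
```

View pics/scene1.png

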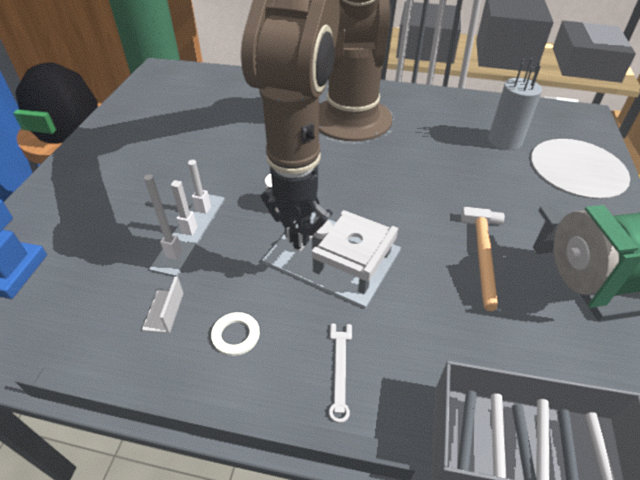

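The lever is now at roughly 1.55 rad and the hole has shifted toward the fence, to (355,238). I'll press on gently toward the stop.

>>> step_arm(moves="0 0.15 0 0 0 -1;0 0.15 0 0 0 -1;0 0 0 0 0 0;0 0 0 0 0 0")

```text
time_s: 7.05
tool_pos: [0.5857, -0.0119, 0.0959]
tool_rot: [0.141, 0.99, -0.0, -0.001]
wrist_force: [-6.5, -0.6, 9.4]
grip_width: 0.2
gripper_force: 22.1
```

>>> step_arm(moves="0 0 0 0 0 0;0 0 0 0 0 0;0 0 0 0 0 0;0 0 -1 0 0 0;0 0 -4 0 0 0;0 0 -4 0 0 0;0 0 -4 0 0 0", fingers=0.6)

```text
time_s: 7.75
tool_pos: [0.5867, -0.0116, 0.2274]
tool_rot: [0.141, 0.99, -0.0, 0.0]
wrist_force: [0.9, 0.8, 0.6]
grip_width: 0.601
gripper_force: 0.0
```

>>> step_arm(moves="0 0 -2.5 0 0 0;-1.27 -4.2 0 0 0 0;-1.27 -4.2 0 0 0 0;-1.27 -4.2 0 0 0 0;-1.27 -4.2 0 0 0 0;-1.27 -4.2 0 0 0 0;-1.27 -4.2 0 0 0 0;0 0 0 0 0 0", fingers=0.7)

```text
time_s: 8.55
tool_pos: [0.5872, -0.2829, 0.2511]
tool_rot: [0.146, 0.989, -0.002, 0.0]
wrist_force: [-0.0, -0.4, 0.1]
grip_width: 0.702
gripper_force: 0.0
```

```bash
python3 - <<'E'
from h import *
np.set_printoptions(precision=4,suppress=True)
d=grab('wrist','wrist2');t=grab('top','top2')
print(monitor.observe()['tool_pos'],'bar top expected px',proj(d,[.5897,-.2747,.208]),'tcp',proj(d,monitor.observe()['tool_pos']))
a=cv2.resize(t['img'][220:325,250:380],None,fx=3.07,fy=3.07,interpolation=cv2.INTER_CUBIC);a=a[:,:400]
b=cv2.resize(d['img'],(400,300));H=np.zeros((330,800,3),np.uint8);H[:a.shape[0],:a.shape[1]]=a[:330];H[:300,400:]=b;cv2.imwrite('pics/c6.png',H)
E
```

```text
[ 0.5891 -0.2761  0.2506] bar top expected px [336.5107 265.34  ] tcp [337.0367 298.5013]
```

View pics/c6.png

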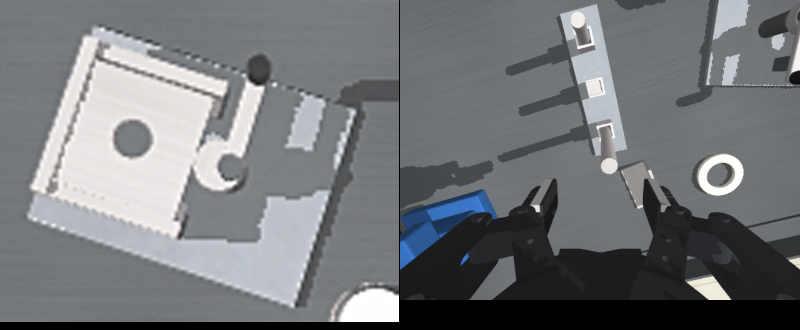

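The lever points across at full swing and the plate meets the fence. The bar top in the wrist view sits at about (334,264) px, where I predicted it. I'll lower and grip.

>>> step_arm(moves="0 0.15 2 0 0 0;0 0 4 0 0 0;0 0 4 0 0 0;0 0 0.1 0 0 0;0 0 0 0 0 0")

```text
time_s: 9.15
tool_pos: [0.5904, -0.2718, 0.1498]
tool_rot: [0.14, 0.99, 0.0, -0.0]
wrist_force: [-0.0, -0.3, -0.1]
grip_width: 0.704
gripper_force: 0.0
```

>>> step_arm(moves="0 0 0 0 0 0;0 0 0 0 0 0;0 0 0 0 0 0;0 0 0 0 0 0;0 0 0 0 0 0;0 0 0 0 0 0;0 0 0 0 0 0;0 0 0 0 0 0", fingers=0, squeeze=60)

```text
time_s: 9.95
tool_pos: [0.5908, -0.2743, 0.1512]
tool_rot: [0.141, 0.99, -0.001, 0.002]
wrist_force: [-0.6, -0.2, 7.0]
grip_width: 0.174
gripper_force: 58.5
```

>>> step_arm(moves="0 0 -1 0 0 0;0 0 -2 0 0 0;0 0 -3 0 0 0;0 0 -3 0 0 0;0 0 -3 0 0 0;0 0 -2 0 0 0;0 0 -1 0 0 0;0 0 0 0 0 0")

```text
time_s: 10.75
tool_pos: [0.5903, -0.2733, 0.3006]
tool_rot: [0.141, 0.99, -0.0, 0.001]
wrist_force: [-0.2, -0.9, -3.0]
grip_width: 0.172
gripper_force: 58.7
```

```bash
python3 - <<'E'
from h import *
np.set_printoptions(precision=4,suppress=True)
t=load('top2')
# hole: dark blob within plate
u0,v0=280,252;im=cv2.cvtColor(t['img'],cv2.COLOR_BGR2GRAY)[v0:v0+27,u0:u0+27]
im=cv2.resize(im,None,fx=8,fy=8,interpolation=cv2.INTER_CUBIC);m=(im<160).astype(np.uint8)
n,l,st,ce=cv2.connectedComponentsWithStats(m)
for i in range(1,n):
  if st[i,4]>200:
    c=(ce[i]+.5)/8-.5+[u0,v0];print(st[i],c,atz(t,*c,.077))
for f in('scene0',):pass
o=monitor.observe();print(o['tool_pos'],o['tool_rot'],o['wrist_force'])
s=grab('scene','scene3');T=grab('top','top3')
g=o['tool_pos']
for z in(g[2]+.057,g[2]-.03,g[2]-.141):print(z,proj(s,[g[0],g[1],z]),proj(T,[g[0],g[1],z]))
crop('scene3',100,60,130,200,3,'q');a=cv2.imread('pics/q.png')
crop('top3',420,190,130,200,3,'q');b=cv2.imread('pics/q.png');cv2.imwrite('pics/c7.png',np.hstack([a,b]))
E
```

```text
[  56   57  100   99 7688] [292.6603 264.7466] [0.5348 0.0856 0.077 ]
[ 0.5903 -0.2733  0.3006] [ 0.1411  0.99   -0.      0.001 ] [-0.2227 -0.8592 -3.0276]
0.3575626701707038 [123.7092  98.9723] [483.5387 215.722 ]
0.2705626701707038 [139.3662 146.9616] [468.4419 226.0296]
0.15956267017070383 [156.2552 198.0664] [452.9908 236.5823]
```

View pics/c7.png

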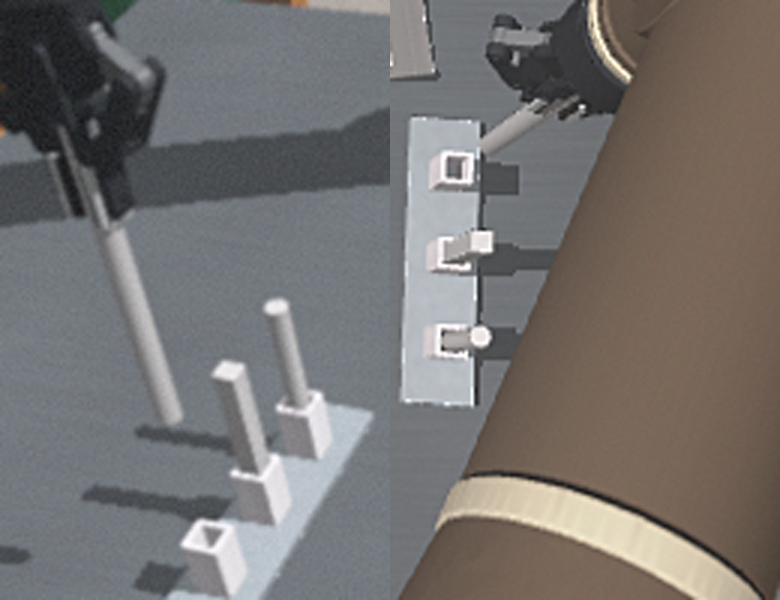

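The bar hangs upright: its foot is at about (157,199) in the scene view and (452,238) in the top view, both as predicted. The clamped hole from the top view is (0.535, 0.086). I'll carry the bar over to it.

>>> step_arm(moves="0.6 1.3 0 0 0 0;1.2 2.6 0 0 0 0;1.35 2.95 0 0 0 0;1.35 2.95 0 0 0 0;1.35 2.95 0 0 0 0;1.35 2.95 0 0 0 0;1.35 2.95 0 0 0 0;1.35 2.95 0 0 0 0", squeeze=80)

```text
time_s: 11.65
tool_pos: [0.554, -0.0357, 0.2982]
tool_rot: [0.141, 0.99, -0.0, -0.001]
wrist_force: [-0.3, 0.2, -3.9]
grip_width: 0.163
gripper_force: 78.0
```

>>> step_arm(moves="1.35 2.95 0 0 0 0;1.35 2.95 0 0 0 0;1.2 2.6 0 0 0 0;0.9 2.0 0 0 0 0;0.5 0.8 0 0 0 0;0 0 2 0 0 0;0 0 0.7 0 0 0;0 0 0 0 0 0")

```text
time_s: 12.45
tool_pos: [0.535, 0.0843, 0.2709]
tool_rot: [0.142, 0.99, -0.001, -0.001]
wrist_force: [0.3, 0.0, -3.0]
grip_width: 0.167
gripper_force: 78.2
```

>>> step_arm(moves="0 0 0 0 0 0;0 0 0 0 0 0;0 0 0 0 0 0")

```text
time_s: 12.75
tool_pos: [0.5364, 0.0848, 0.2729]
tool_rot: [0.141, 0.99, 0.0, 0.0]
wrist_force: [0.4, -1.0, -3.1]
grip_width: 0.167
gripper_force: 78.2
```

```bash
python3 - <<'E'
from h import *
np.set_printoptions(precision=4,suppress=True)
o=monitor.observe();print(o['tool_pos'],o['tool_rot'],o['wrist_force'])
s=grab('scene','scene4');T=grab('top','top4')
g=o['tool_pos']
for d in(s,T):print('foot exp',proj(d,[g[0],g[1],g[2]-.1432]))
crop('scene4',310,150,90,130,4.4,'q');a=cv2.imread('pics/q.png')
crop('top4',255,210,90,130,4.4,'q');b=cv2.imread('pics/q.png');cv2.imwrite('pics/c8.png',np.hstack([a,b]))
E
```

```text
[0.5364 0.0848 0.2729] [0.1414 0.9899 0.0002 0.0005] [ 0.4271 -1.0396 -3.1183]
foot exp [356.1374 217.7371]
foot exp [291.1582 261.1638]
```

View pics/c8.png

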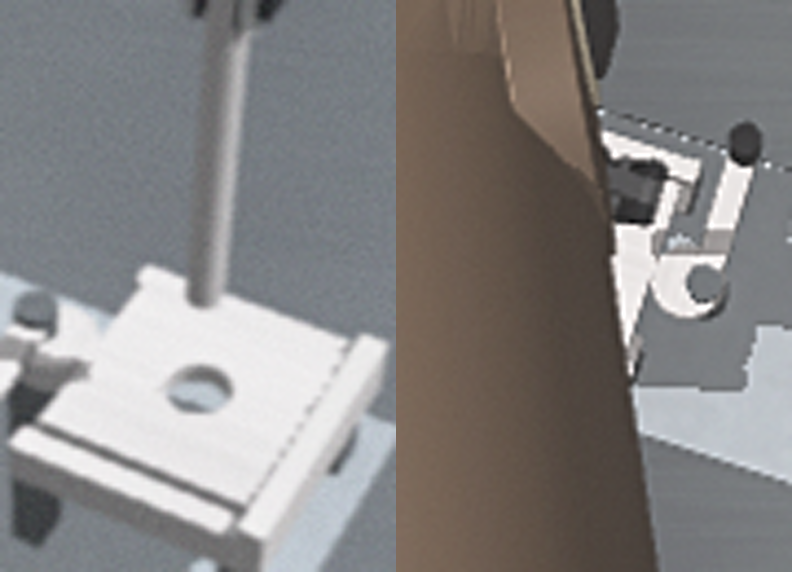

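The scene view shows the foot at crop (205,301), about (356.2,218.0) px, as predicted. The hole is at (355.1,238.0). The arm hides the hole from the top camera, so I'll work with relative measurements from the scene view.

```bash
python3 - <<'E'
from h import *
np.set_printoptions(precision=4,suppress=True)
s=load('scene4');g=monitor.observe()['tool_pos']
im=cv2.cvtColor(s['img'],cv2.COLOR_BGR2GRAY)
print('hole scene eye',atz(s,355.07,238.02,.077),'foot eye',atz(s,356.2,218.0,g[2]-.1432))
# hole rim: bright plate vs darker hole
p=cv2.resize(im[228:248,344:367],None,fx=8,fy=8,interpolation=cv2.INTER_CUBIC)
for th in(195,205,215):
  n,l,st,ce=cv2.connectedComponentsWithStats((p<th).astype(np.uint8))
  i=l[80,88];
  if i==0:i=1+np.argmax(st[1:,4])
  m=(l==i).astype(np.uint8);c,_=cv2.findContours(m,0,1);h=cv2.convexHull(max(c,key=len))
  x,y,w,hh=cv2.boundingRect(h);q=np.array([344+(x+w/2)/8-.5,228+(y+hh/2)/8-.5]);print(th,w/8,hh/8,q,atz(s,*q,.077))
# bar axis: bright run in each row
for v in range(168,219,6):
  # z of the axis at this row
  zs=np.linspace(.1,.3,400);P=np.array([proj(s,[g[0],g[1],z]) for z in zs]);k=np.argmin(abs(P[:,1]-v))
  r=im[v,335:380].astype(float);gr=np.diff(cv2.GaussianBlur(r[None],(3,1),0)[0]);print(v,'exp u',P[k,0].round(2),'edges',336-.5+np.argmax(gr),336-.5+np.argmin(gr))
E
```

```text
hole scene eye [0.5366 0.086  0.077 ] foot eye [0.5369 0.085  0.1295]
195 15.25 11.375 [355.125  237.9375] [0.5363 0.0861 0.077 ]
205 15.625 11.625 [355.0625 237.9375] [0.5364 0.086  0.077 ]
215 16.75 11.875 [354.625  237.9375] [0.5365 0.0852 0.077 ]
168 exp u 360.35 edges 361.5 365.5
174 exp u 359.85 edges 361.5 364.5
180 exp u 359.34 edges 360.5 364.5
186 exp u 358.85 edges 359.5 363.5
192 exp u 358.36 edges 359.5 362.5
198 exp u 357.87 edges 358.5 362.5
204 exp u 357.37 edges 357.5 361.5
210 exp u 356.87 edges 342.5 361.5
216 exp u 356.37 edges 340.5 351.5
```

>>> step_arm(moves="0.05 0.08 1 0 0 0;0 0 1.5 0 0 0;0 0 1 0 0 0;0 0 0 0 0 0;0 0 0 0 0 0;0 0 0 0 0 0;0 0 0 0 0 0")

```text
time_s: 13.55
tool_pos: [0.5362, 0.0861, 0.2379]
tool_rot: [0.141, 0.99, 0.0, 0.0]
wrist_force: [0.1, 1.0, -2.4]
grip_width: 0.162
gripper_force: 78.2
```

```bash
python3 - <<'E'
from h import *
np.set_printoptions(precision=4,suppress=True)
o=monitor.observe();g=o['tool_pos'];print(g,o['tool_rot'])
s=grab('scene','scene5');w=grab('wrist','wrist5')
for d in(s,w):print('foot exp',proj(d,[g[0],g[1],g[2]-.1432]),'hole exp',proj(d,[.5364,.0859,.077]))
a=cv2.resize(s['img'][195:260,315:395],None,fx=5,fy=5,interpolation=cv2.INTER_CUBIC)
c=proj(w,[.5364,.0859,.077]).astype(int);x0=max(0,min(480,c[0]-80));y0=max(0,min(350,c[1]-65));print(x0,y0)
b=cv2.resize(w['img'][y0:y0+130,x0:x0+160],(400,325),interpolation=cv2.INTER_CUBIC)
cv2.imwrite('pics/c9.png',np.hstack([a,b]))
E
```

```text
[0.5362 0.0861 0.2379] [0.1412 0.99   0.0002 0.0005]
foot exp [355.685  231.3226] hole exp [355.0117 237.9442]
foot exp [320.6386 223.4871] hole exp [320.4708 219.1033]
240 154
```

View pics/c9.png

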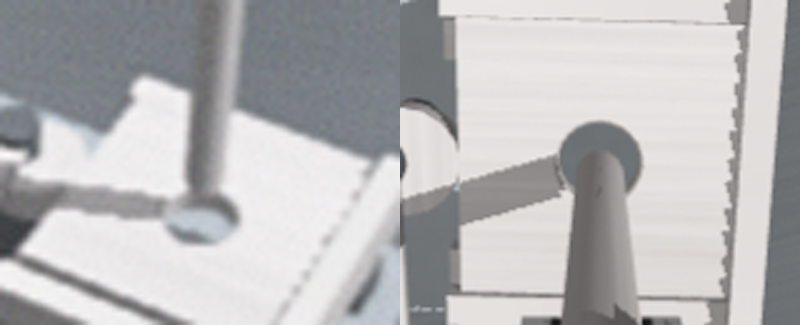

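The scene and wrist views agree with prediction to under 1 mm. In the wrist crop the hole centre is at (600,161) and the foot at (601,174). I'll lower it straight down.

>>> step_arm(moves="0 0 0.7 0 0 0;0 0 1 0 0 0;0 0 1 0 0 0;0 0 1 0 0 0;0 0 1 0 0 0;0 0 0.7 0 0 0;0 0 0.3 0 0 0;0 0 0 0 0 0")

```text
time_s: 14.45
tool_pos: [0.5356, 0.086, 0.1798]
tool_rot: [0.141, 0.99, -0.0, -0.0]
wrist_force: [-0.4, -0.2, -2.9]
grip_width: 0.168
gripper_force: 78.2
```

>>> step_arm(moves="0 0 0 0 0 0;0 0 0 0 0 0;0 0 0 0 0 0;0 0 0 0 0 0;0 0 0 0 0 0;0 0 0 0 0 0")

```text
time_s: 15.05
tool_pos: [0.5358, 0.086, 0.1804]
tool_rot: [0.141, 0.99, 0.0, 0.0]
wrist_force: [0.9, 0.2, -2.3]
grip_width: 0.168
gripper_force: 78.2
```

```bash
python3 - <<'E'
from h import *
np.set_printoptions(precision=4,suppress=True)
o=monitor.observe();print(o['tool_pos'],o['tool_rot'],o['wrist_force'],abs(o['joint_vel']).max(),o['gripper_force'])
s=grab('scene','scene6');im=cv2.cvtColor(s['img'],cv2.COLOR_BGR2GRAY)
g=o['tool_pos'];print(proj(s,[g[0],g[1],.077]),proj(s,[g[0],g[1],.14]))
for v in(205,215,225,234,236):print(v,im[v,343:370])
E
```

```text
[0.5358 0.086  0.1804] [0.1411 0.99   0.     0.0001] [ 0.9435  0.2277 -2.2591] 0.0015425961483882277 78.17330718040466
[355.1308 237.7338] [357.187  213.4613]
205 [123 124 123 125 124 123 120 123 127 123 125 115 107 113 117 127 146 168
 182 166 137 122 125 126 123 125 123]
215 [236 234 237 237 235 237 239 241 241 217 149 111 107 115 130 145 168 179
 168 137 122 123 125 125 122 123 126]
225 [239 239 239 237 237 239 239 240 230 181 122 108 115 126 151 167 191 218
 234 237 237 236 237 237 236 237 237]
234 [153 154 152 153 149 143 168 187 161 119 109 116 125 145 165 179 182 190
 225 236 241 239 237 238 238 239 238]
236 [158 151 154 141 118 117 146 166 143 118 115 115 129 148 169 184 163 130
 142 192 230 238 239 240 239 238 237]
```

```bash
python3 -c "
from workcell import job
print(job.finish_job())"
```

```text
the job is handed in; nothing more can be done
None
```

The job is handed in: the lever is fully round with the plate against its fence, and the long bar is held still and upright, centred in the hole to about 1 mm with its foot about 37 mm above the bench, though no pass/fail result was returned.

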